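Get the staple carton out from behind the small things in the desk tray

ROBOT

A 7-joint arm with a two-finger parallel gripper is mounted at the origin on a cart in front of the work surface, level with it; the furniture and walls round the work are solid. World frame = base frame: x ahead of the robot, y to its left, z up, the work surface at z = 0. Lengths are in m, angles in rad, forces in N, time in s.
With the tool pointing down it reaches from about 0.35 to 0.9 m from the base axis. Payload 7.2 kg.
Tool frame: the origin (TCP) lies midway between the tips of the shut fingers; the grasp point (between the pads) lies 19 mm behind it; z points along the fingers, y is the direction in which the jaws open and shut (so a half turn about z gives the same grasp; the last joint's range is limited). The gripper opens to 88 mm and grips with 3 to 60 N. Pads are 20 mm wide; open, the fingers measure 115 mm over their backs; the gripper's body (75 mm by 178 mm) begins 61 mm behind the grasp point.
Start: joints at [1.277, 0.411, -0.013, 1.596, 0.006, 1.134, -0.082], TCP at [0.14, -0.609, 0.223] pointing down, gripper open.
Joint ranges: [-2.95, 2.95], [-0.29, 1.99], [-1.47, 1.44], [0.14, 2.54], [-1.03, 4.17], [0.13, 1.85], [-2.86, 2.86]. Speed limits (rad/s): [2.39, 2.39, 3.01, 3.01, 3.14, 3.14, 3.14].

INTERFACE

Orientations are given as a rotation vector (axis times angle).
In Python, from station import readout, camera, camera_params, ctrl gives the robot as it stands.
- The arm moves only by the shell command python3 -m inch 'ROWS' [FORCE]. ROWS is JSON, a list that holds one entry, the list of rows, each a list of 7 numbers: the shift along the tool's x, y, z in cm, then the turn, a rotation vector about the tool's x, y, z in rad, then the finger opening in cm, from 0 to 8.78. In form: [[[x, y, z, wx, wy, wz, gripper], ...]]. A call has 1 to 5 rows; each row shifts and turns the commanded pose from where the row before left it, along the tool's axes as they then stand; what a row does not reach is not made up. A row lasts 1/12 s, in which the tool goes at most 41.7 mm and 7.16 degrees, less where a joint would pass 70% of its speed; a pose out of reach is approached as far as the arm can. A call is refused whole if a number of a shift passes 4.17 or a number of a turn 0.125, either way. A call with a gripper value outside its range is refused whole. The fingers move at their own pace and stop on an object; FORCE is the grip in N (left out, the last holds). Time passes only in rows, so rows that do not move let the fingers close. It gives the time, the measured TCP pose, the force and the opening at its end, in the units of the state.
- readout.sense(): the state, without advancing time (a new reading comes with each control period).
- camera(name): name is "scene" or "top"; returns (picture, depth): 480x640x3 uint8, blue, green, red; 480x640 float32, m along the optical axis (not along the pixel's ray), 0 where there is no reading.
- camera_params(name): a dict with "vertical_fov" (degrees; the focal length in pixels is half the picture's height over the tangent of half this angle, whatever the lens; pixels are square), "cx", "cy" (the principal point, pixels), "R" (3x3) and "t" (3): a world point X has camera coordinates R X + t. Camera axes: x right, y down, z forward; pixel columns grow to the right and rows downward; lengths in m; the calibration is good to about 2 mm. A picture is of the moment at which its call begins. camera_params takes no time and is no camera call.
- ctrl.hand_in(): hands the job in, once; it reports no verdict.
The state is a dict: "time_s": time; "joint_pos": joint angles; "joint_velocities": joint speeds; "joint_efforts": joint torques, N m; "ee_pos": TCP position; "ee_rot": TCP orientation; "contact_force": force on the tool from outside, world axes, zero at the start; "wrist_torque": the same for the moment, N m; "finger_gap": finger opening in m.
Only numpy, scipy, OpenCV 4.12 (cv2) and the standard library are available. Lean on these libraries where they do the work, as an engineer would, in place of code of your own. Each camera call takes 0.05 s, during which the arm holds its last target.

TASK

The stapler is empty and the carton of staples sits in the desk tray, hemmed in by the eraser, the memory stick and the pencil sharpener. First move all three of these out of the way onto the bare grey fabric mat at the side; then put the carton flat and squarely on its outlined place on the wooden board in front of the stapler; only then put the eraser, memory stick and sharpener back, each exactly where and how it lay in the tray at the start. Leave the bulldog clip in the tray alone.

Things in the scene. Friction and masses are not known exactly. Their poses are not given: they have to be found in the camera images.
- tray: Fixed pale wooden desk tray, 210 (its x) x 200 (its y) mm, with a flat 3 mm floor and a 10 mm high, 6 mm thick lip all round. Origin at the centre of its underside (on the desk top); z up; x points away from the robot, give or take 0.15 rad. The carton lies near the tray's (+20, 0) mm; the three small things lie one at each of (+20, +45), (+20, -45) and (-27, 0) mm, to a few mm; which lies where changes.
- side_mat: Fixed thin grey fabric mat, 210 (its x) x 150 (its y) x 3 mm, bare: the side area. Origin at the centre of its underside; z up; x points away from the robot, give or take 0.15 rad. It lies on the left or the right of the tray, the stapling board on the other side. A thing is on the mat when its centre is at least 5 mm inside the mat's edge.
- board_spot (a point): Centre of the outlined place for the carton, on the top face of the fixed stapling board: a pale outline 64 (its x) x 44 (its y) mm. z up; x points away from the robot, give or take 0.15 rad. The carton's long side goes along this x. The board is a dark wooden slab 210 x 150 x 5 mm whose centre is 40 mm along +x from this point; a black stapler (144 x 39 mm, 54 mm high, fixed, its length along y) stands across it 110 mm along +x from this point.
- staple_box_c (a point): Centre (half-way up, 10 mm above its underside) of the loose small pale-grey closed carton of staples, 30 (its x) x 52 (its y) x 20 (its z) mm, 80 g, lying flat. Its long side (its y) starts along the tray's x, give or take 0.08 rad.
- eraser_c (a point): Centre (6 mm above its underside) of the loose block eraser, white with a grey sleeve, 20 (its x) x 44 (its y) x 12 (its z) mm, lying flat. Its x starts along the tray's x, give or take 0.08 rad.
- usb_stick_c (a point): Centre (4.5 mm above its underside) of the loose memory stick, black with a grey cap, 17 (its x) x 38 (its y) x 9 (its z) mm, lying flat. Its x starts along the tray's x, give or take 0.08 rad.
- sharpener_c (a point): Point on the centre line, 7 mm above the underside, of the loose small metal pencil sharpener: its body is 26 (its x) x 15 (its y) x 11 mm, 14 mm high with the screw. Its x starts along the tray's y, give or take 0.08 rad, so that the short side lies along the tray's x.
- bulldog_clip_1: Loose black bulldog clip, 26 (its x) x 32 (its y) x 18 mm, lying in the front left corner of the tray, near the tray's (-78, +66) mm: a bystander, to be left where it is. Origin at the underside.

How it is judged:
On the way, in this order (a step that is already met when the one before it is completed fails the run):
1. the eraser, the memory stick and the sharpener all lie on the side mat while the carton is still where it was (x of eraser_c in the frame of side_mat between -0.1 and 0.1 m and y of eraser_c in the frame of side_mat between -0.07 and 0.07 m and x of usb_stick_c in the frame of side_mat between -0.1 and 0.1 m and y of usb_stick_c in the frame of side_mat between -0.07 and 0.07 m and x of sharpener_c in the frame of side_mat between -0.1 and 0.1 m and y of sharpener_c in the frame of side_mat between -0.07 and 0.07 m and z of each of eraser_c, usb_stick_c, sharpener_c in the frame of side_mat below 0.018 m and distance of staple_box_c from where it was at the start of the episode below 0.02 m), for 0.2 s.
2. the carton lies on its outlined place on the board while all three still lie on the side mat (horizontal distance between staple_box_c and board_spot below 0.015 m and z of staple_box_c in the frame of board_spot below 0.016 m and angle between staple_box_c's own z axis and vertical below 0.15 rad and angle between the y axis of staple_box_c and the x axis of board_spot, either way round below 0.35 rad and x of eraser_c in the frame of side_mat between -0.1 and 0.1 m and y of eraser_c in the frame of side_mat between -0.07 and 0.07 m and x of usb_stick_c in the frame of side_mat between -0.1 and 0.1 m and y of usb_stick_c in the frame of side_mat between -0.07 and 0.07 m and x of sharpener_c in the frame of side_mat between -0.1 and 0.1 m and y of sharpener_c in the frame of side_mat between -0.07 and 0.07 m and z of each of eraser_c, usb_stick_c, sharpener_c in the frame of side_mat below 0.018 m), for 0.2 s.
At the end, for the whole second after the job is handed in: Carton flat, within 15 mm of the centre of its outlined place and 0.35 rad of its direction; eraser, memory stick and sharpener each flat within 15 mm of where they started, square to the tray within 0.4 rad (either way round); bulldog clip within 15 mm of where it was (horizontal distance between staple_box_c and board_spot below 0.015 m and z of staple_box_c in the frame of board_spot below 0.016 m and angle between staple_box_c's own z axis and vertical below 0.15 rad and angle between the y axis of staple_box_c and the x axis of board_spot, either way round below 0.35 rad and distance of each of eraser_c, usb_stick_c, sharpener_c, bulldog_clip_1 from where it was at the start of the episode below 0.015 m and angle between each of eraser_c, usb_stick_c, sharpener_c's own z axis and vertical below 0.2 rad and angle between the x axis of each of eraser_c, usb_stick_c and the x axis of tray, either way round below 0.4 rad and angle between the y axis of sharpener_c and the x axis of tray, either way round below 0.4 rad); the robot touches nothing.
It fails at once if the bulldog clip is shoved away (distance of bulldog_clip_1 from where it was at the start of the episode above 0.03 m).
It also fails if it takes over 138 s, if anything falls off the work surface, if the arm or the gripper's body presses on something with over 40 N, if the wrist force passes 120 N, or if a joint passes its speed limit or range.

## Working session

There is one attempt and no reset: what is moved stays moved. The work goes in short steps, Python scripts to look and compute and a shell command to move; the robot and the scene stay as the last step left them, time stands still between calls to the robot, and variables do not carry over. Pictures are saved under pics/ and viewed, and the job is handed in when it is done.

```bash
ls; mkdir -p pics
python3 - <<'E'
from station import readout,camera,camera_params
import cv2
s=readout.sense();print({k:s[k] for k in('time_s','ee_pos','ee_rot','finger_gap','contact_force')})
for n in('top','scene'):
    p,d=camera(n);cv2.imwrite(f'pics/{n}0.png',p);import numpy as np;np.save(f'pics/{n}0.npy',d);print(camera_params(n))
E
```

```text
pics
{'time_s': 0.0, 'ee_pos': array([ 0.13981286, -0.60862734,  0.2217994 ]), 'ee_rot': array([-3.11995944e+00, -3.53895919e-01,  4.25543318e-04]), 'finger_gap': 0.08783077209016905, 'contact_force': array([-0.40367345,  0.02679091,  0.08174862])}
{'vertical_fov': 53.89045151608857, 'cx': 315.5392891609389, 'cy': 232.08557344186428, 'R': array([[ 3.02504153e-02, -9.99542056e-01, -7.68565736e-04],
       [-9.79414134e-01, -2.94877086e-02, -1.99695841e-01],
       [ 1.99581728e-01,  6.79362626e-03, -9.79857633e-01]]), 't': array([-0.09120978,  0.50209337,  0.78322021])}
{'vertical_fov': 47.44853362115272, 'cx': 315.55035420997905, 'cy': 235.40902465717892, 'R': array([[-0.69775631, -0.71621765,  0.01297707],
       [-0.53653231,  0.51052788, -0.67193331],
       [ 0.47462534, -0.47580832, -0.74049796]]), 't': array([0.30496182, 0.36371272, 0.9190584 ])}
```

View pics/top0.png

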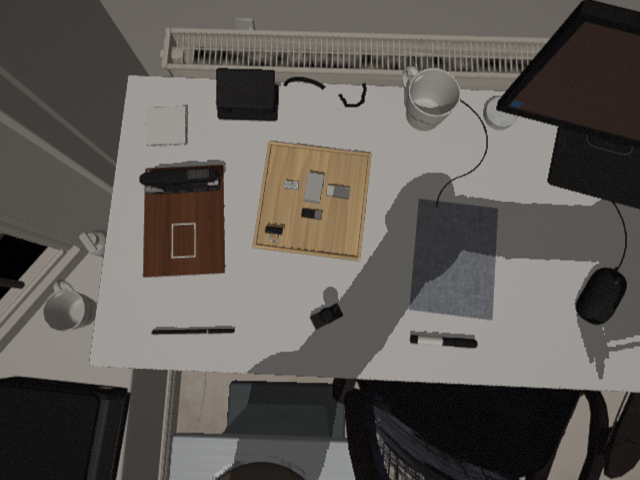

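View pics/scene0.png

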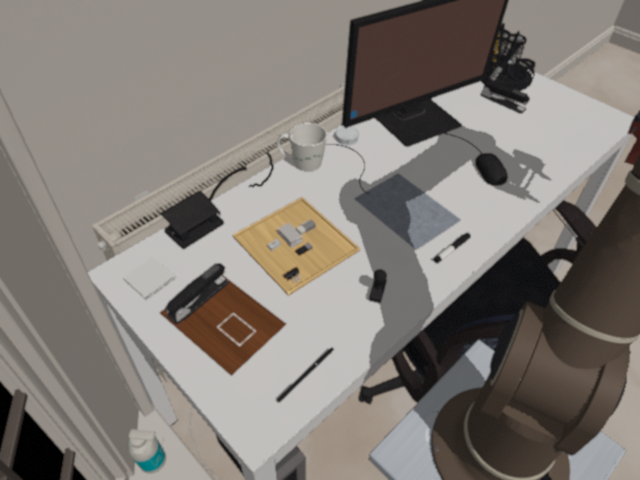

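Top view: stapling board at (184,220), tray at (313,200), mat at (455,258). In the tray: sharpener (291,184), carton (314,186), eraser (339,191), memory stick (312,213), clip (274,230). Next I'll zoom in and measure.

```bash
cat > h.py <<'E'
import numpy as np,cv2
from station import readout,camera,camera_params
def K(n):
    c=camera_params(n);f=240/np.tan(np.radians(c['vertical_fov']/2));return c,f
def ray(n,uv,z):
    c,f=K(n);uv=np.atleast_2d(np.asarray(uv,float))
    d=np.c_[(uv[:,0]-c['cx'])/f,(uv[:,1]-c['cy'])/f,np.ones(len(uv))]@c['R']
    o=-c['R'].T@c['t'];s=(z-o[2])/d[:,2];return (o+d*s[:,None])[:,:2]
def proj(n,X):
    c,f=K(n);p=c['R']@np.asarray(X,float)+c['t'];return np.array([c['cx']+f*p[0]/p[2],c['cy']+f*p[1]/p[2]])
def rect(n,cnt,z):
    w=ray(n,cnt.reshape(-1,2),z)*1000
    (cx,cy),(a,b),t=cv2.minAreaRect(w.astype(np.float32))
    return (round(cx/1000,4),round(cy/1000,4)),(round(a,1),round(b,1)),round(t,1)
E
python3 - <<'E'
from h import *
p=cv2.imread('pics/top0.png')
cv2.imwrite('pics/top0c.png',cv2.resize(p[135:285,245:385],None,fx=4,fy=4,interpolation=cv2.INTER_CUBIC))
hsv=cv2.cvtColor(p,cv2.COLOR_BGR2HSV)
for u,v in [(291,184),(314,186),(333,190),(345,191),(305,213),(318,213),(300,225),(184,220),(455,220),(430,300),(172,240),(470,280)]: print((u,v),hsv[v,u],p[v,u])
E
```

```text
(291, 184) [ 15  12 128] [122 125 128]
(314, 186) [ 20  17 134] [125 131 134]
(333, 190) [ 14  21 131] [120 125 131]
(345, 191) [12 13 97] [92 94 97]
(305, 213) [20 26 29] [26 28 29]
(318, 213) [ 6 14 94] [89 90 94]
(300, 225) [ 17 102 145] [ 87 119 145]
(184, 220) [ 10 162  74] [27 42 74]
(455, 220) [110  13  58] [58 56 55]
(430, 300) [113  11  97] [97 94 93]
(172, 240) [ 13  32 142] [124 132 142]
(470, 280) [115  15 103] [103  98  97]
```

View pics/top0c.png

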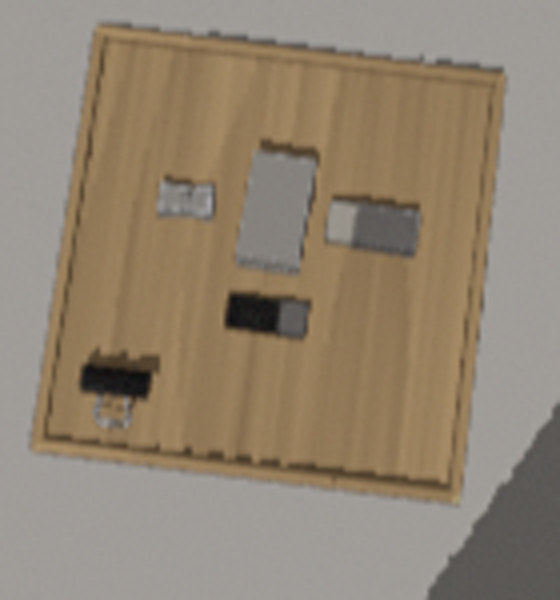

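Run:
```python
from h import *
p=cv2.imread('pics/top0.png').copy();hsv=cv2.cvtColor(p,cv2.COLOR_BGR2HSV).astype(int)
S=4
pb=cv2.resize(p,None,fx=S,fy=S,interpolation=cv2.INTER_CUBIC);hb=cv2.cvtColor(pb,cv2.COLOR_BGR2HSV)
c,f=K('top');print('cam',-c['R'].T@c['t'])
def comps(m,z,lo=100):
    cs,_=cv2.findContours(m.astype(np.uint8),cv2.RETR_EXTERNAL,cv2.CHAIN_APPROX_NONE)
    for q in cs:
        if cv2.contourArea(q)>lo*S*S/4:
            uv=(q.reshape(-1,2)+0.5)/S-0.5
            print(uv.mean(0).round(0),rect('top',uv,z),'a',cv2.contourArea(q)/S/S)
def win(x0,y0,x1,y1):
    m=np.zeros(hb.shape[:2],bool);m[y0*S:y1*S,x0*S:x1*S]=1;return m
print('tray (lip z .010)');comps((hb[...,1]>70)&win(245,135,385,285),.010,1000)
for n,w,z in [('carton',(302,166,327,204),.023),('eraser',(326,178,354,202),.015),('usb',(298,204,325,222),.012),('sharp',(280,176,301,193),.014)]:
    print(n);comps(((hb[...,1]<60))&win(*w),z)
print('clip');comps(((hb[...,1]<70)|(hb[...,2]<50))&win(262,222,286,246),.012)
print('board');comps((hb[...,1]>110)&win(130,195,235,285),.005,500)
print('outline');comps((hb[...,1]<90)&win(160,210,210,270),.005)
d=(ray('top',[[297,160]],0));print(d)
```

```text
cam [ 0.33820004 -0.08168333  0.86764016]
tray (lip z .010)
[313. 201.] ((0.5765, -0.0686), (199.1, 210.6), 84.6) a 11335.03125
carton
[314. 188.] ((0.595, -0.0695), (31.1, 57.9), 82.3) a 471.71875
eraser
[338. 191.] ((0.5913, -0.1149), (43.7, 23.0), 83.3) a 249.71875
usb
[312. 213.] ((0.5477, -0.0672), (36.3, 17.2), 84.4) a 142.3125
sharp
[291. 185.] ((0.6015, -0.0268), (27.4, 18.3), 87.5) a 116.53125
clip
[273. 233.] ((0.5066, 0.0031), (30.9, 28.8), 84.7) a 173.03125
board
[183. 235.] ((0.5054, 0.1701), (155.2, 147.7), 4.7) a 6234.90625
outline
[183. 240.] ((0.4917, 0.17), (67.9, 46.6), 4.6) a 871.90625
[[ 0.65618668 -0.03548894]]
```

```bash
cat > plan.py <<'E'
import sys
from h import *
from scipy.spatial.transform import Rotation as Rn
x,y,z,yaw=map(float,sys.argv[1:5]) # m, deg (tool x-axis yaw, mod 180)
s=readout.sense();R=Rn.from_rotvec(s['ee_rot']).as_matrix();p=np.array(s['ee_pos'])
cur=np.degrees(np.arctan2(R[1,0],R[0,0]));d=(yaw-cur+90)%180-90
d2=R.T@(np.array([x,y,z])-p)*100
print('t',round(s['time_s'],2),'pos',p.round(4),'yaw',round(cur,1),'tilt',np.round(R[:2,2],3),'gap',round(s['finger_gap'],4),'F',np.round(s['contact_force'],1),'q7',round(s['joint_pos'][6],2))
print('shift cm in tool axes now',d2.round(2))
print('wz',round(-np.radians(d),3),' other way',round(-np.radians(d-180*np.sign(d)),3))
T=Rn.from_euler('z',d,degrees=True).as_matrix()@R
print('shift cm after that turn',(T.T@(np.array([x,y,z])-p)*100).round(2))
E
python3 - <<'E'
from h import *
p=cv2.imread('pics/top0.png');S=4
pb=cv2.resize(p,None,fx=S,fy=S,interpolation=cv2.INTER_CUBIC);hb=cv2.cvtColor(pb,cv2.COLOR_BGR2HSV)
m=(hb[...,0]>95)&(hb[...,0]<130);w=np.zeros_like(m);w[190*S:330*S,400*S:510*S]=1
m=cv2.morphologyEx((m&w).astype(np.uint8),cv2.MORPH_OPEN,np.ones((9,9)));m=cv2.morphologyEx(m,cv2.MORPH_CLOSE,np.ones((25,25)))
cs,_=cv2.findContours(m,cv2.RETR_EXTERNAL,cv2.CHAIN_APPROX_NONE)
q=max(cs,key=cv2.contourArea);print(rect('top',(q.reshape(-1,2)+.5)/S-.5,.003))
print(ray('top',[[418,199],[497,207],[493,319],[411,308]],.003))
E
python3 plan.py .60 -.026 .08 87
```

```text
((0.4741, -0.3333), (148.7, 208.4), 84.6)
[[ 0.58413974 -0.26790015]
 [ 0.57296305 -0.41682143]
 [ 0.36426563 -0.39995905]
 [ 0.37939413 -0.2525758 ]]
t 0.1 pos [ 0.1398 -0.6087  0.2219] yaw 12.9 tilt [-0.     0.001] gap 0.0876 F [ 0.5  0.1 -0.2] q7 -0.08
shift cm in tool axes now [ 57.9  -46.47  14.25]
wz -1.293  other way 1.849
shift cm after that turn [60.6  42.93 14.13]
```

```bash
python3 -m inch '[[[0,0,0,0,0,-0.125,8],[0,0,0,0,0,-0.125,7],[0,0,0,0,0,-0.125,6],[0,0,0,0,0,-0.125,5],[0,0,0,0,0,-0.125,4]]]' 15
python3 -m inch '[[[0,0,0,0,0,-0.125,4],[0,0,0,0,0,-0.125,4],[0,0,0,0,0,-0.125,4],[0,0,0,0,0,-0.125,4],[0,0,0,0,0,-0.125,4]]]'
python3 -m inch '[[[0,0,0,0,0,0,4],[0,0,0,0,0,0,4]]]'
python3 plan.py .6015 -.0265 .1 84.6
```

```text
time_s: 0.52
ee_pos: [0.1399, -0.6088, 0.2221]
ee_rot: [-2.857, -1.305, -0.0]
contact_force: [-0.3, -1.0, 0.6]
finger_gap: 0.0581
time_s: 0.93
ee_pos: [0.1398, -0.6089, 0.2221]
ee_rot: [-2.317, -2.12, -0.001]
contact_force: [-0.0, -0.8, -0.6]
finger_gap: 0.0405
time_s: 1.1
ee_pos: [0.1397, -0.609, 0.2222]
ee_rot: [-2.328, -2.108, -0.001]
contact_force: [0.5, -1.1, -0.6]
finger_gap: 0.04
t 1.1 pos [ 0.1397 -0.609   0.2222] yaw 84.3 tilt [0.    0.001] gap 0.04 F [ 0.5 -1.1 -0.6] q7 1.07
shift cm in tool axes now [62.52 40.19 12.27]
wz -0.005  other way 3.137
shift cm after that turn [62.33 40.5  12.27]
```

```bash
python3 -m inch '[[[3.1,2.0,0,0,0,0,4],[3.1,2.0,0,0,0,0,4],[3.1,2.0,0,0,0,0,4],[3.1,2.0,0,0,0,0,4],[3.1,2.0,0,0,0,0,4]]]'
python3 -m inch '[[[3.1,2.0,0,0,0,0,4],[3.1,2.0,0,0,0,0,4],[3.1,2.0,0,0,0,0,4],[3.1,2.0,0,0,0,0,4],[3.1,2.0,0,0,0,0,4]]]'
python3 -m inch '[[[3.1,2.0,0,0,0,0,4],[3.1,2.0,0,0,0,0,4],[3.1,2.0,0,0,0,0,4],[3.1,2.0,0.6,0,0,0,4],[3.1,2.0,0.6,0,0,0,4]]]'
python3 -m inch '[[[3.1,2.0,1,0,0,0,4],[3.1,2.0,1,0,0,0,4],[3.1,2.0,1,0,0,0,4],[3.1,2.0,1,0,0,0,4],[0,0,0,0,0,0,4]]]'
python3 plan.py .6015 -.0265 .1 84.6
```

```text
time_s: 1.52
ee_pos: [0.2549, -0.4627, 0.2226]
ee_rot: [-2.33, -2.108, -0.0]
contact_force: [0.3, -0.2, 0.4]
finger_gap: 0.0402
time_s: 1.93
ee_pos: [0.3692, -0.318, 0.2228]
ee_rot: [2.329, 2.107, -0.0]
contact_force: [1.2, 0.8, -0.1]
finger_gap: 0.0399
time_s: 2.35
ee_pos: [0.4837, -0.1732, 0.2109]
ee_rot: [2.329, 2.107, 0.0]
contact_force: [0.8, -0.2, -0.1]
finger_gap: 0.04
time_s: 2.77
ee_pos: [0.5763, -0.0507, 0.1689]
ee_rot: [-2.318, -2.115, -0.005]
contact_force: [-1.3, 1.4, -0.0]
finger_gap: 0.0398
t 2.77 pos [ 0.5763 -0.0507  0.1689] yaw 84.8 tilt [-0.     0.005] gap 0.0398 F [-1.3  1.4 -0. ] q7 -0.33
shift cm in tool axes now [2.6  2.29 6.9 ]
wz 0.003  other way -3.139
shift cm after that turn [2.61 2.28 6.9 ]
```

```bash
python3 -m inch '[[[1.3,1.15,2,0,0,0,4],[1.3,1.15,2,0,0,0,4],[0,0,2,0,0,0,4],[0,0,2,0,0,0,4],[0,0,0,0,0,0,4]]]'
python3 -m inch '[[[0,0,2,0,0,0,4],[0,0,0,0,0,0,4],[0,0,0,0,0,0,4]]]'
python3 plan.py .602 -.0265 .007 84.6
python3 - <<'E'
from h import *
for n in('top','scene'):
    p,d=camera(n);u,v=proj(n,[.60,-.05,.02]).astype(int)
    cv2.imwrite(f'pics/{n}1.png',cv2.resize(p[v-50:v+50,u-65:u+65],None,fx=5,fy=5,interpolation=cv2.INTER_CUBIC))
E
```

```text
time_s: 3.18
ee_pos: [0.5968, -0.0352, 0.0866]
ee_rot: [-2.324, -2.107, 0.008]
contact_force: [-0.5, -0.2, -0.8]
finger_gap: 0.0403
time_s: 3.43
ee_pos: [0.599, -0.0354, 0.0709]
ee_rot: [-2.326, -2.111, 0.002]
contact_force: [1.0, -0.1, 0.0]
finger_gap: 0.0398
t 3.43 pos [ 0.599  -0.0354  0.0709] yaw 84.4 tilt [-0.001 -0.   ] gap 0.0398 F [ 1.  -0.1  0. ] q7 -0.43
shift cm in tool axes now [0.92 0.22 6.39]
wz -0.003  other way 3.139
shift cm after that turn [0.92 0.23 6.39]
```

View pics/scene1.png

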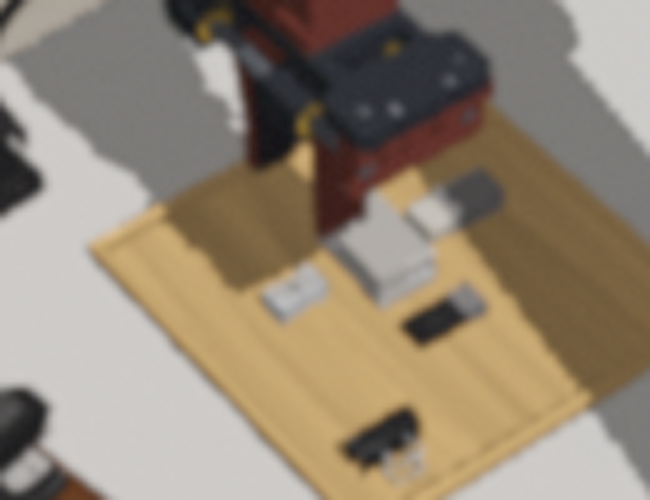

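The scene crop shows the open gripper above the back of the tray, with the sharpener at (295,290), carton (385,250) and stick (445,312) untouched. I'll correct sideways and descend.

```bash
python3 -m inch '[[[0.9,0.2,1,0,0,0,4],[0,0,2,0,0,0,4],[0,0,2,0,0,0,4],[0,0,0,0,0,0,4],[0,0,0,0,0,0,4]]]'
python3 plan.py .602 -.0265 .007 84.6
```

```text
time_s: 3.95
ee_pos: [0.6018, -0.0258, 0.0202]
ee_rot: [-2.323, -2.113, 0.001]
contact_force: [0.5, 0.0, 1.0]
finger_gap: 0.0397
t 3.95 pos [ 0.6018 -0.0258  0.0202] yaw 84.6 tilt [-0.002  0.   ] gap 0.0397 F [0.5 0.  1. ] q7 -0.48
shift cm in tool axes now [-0.07  0.02  1.32]
wz -0.001  other way 3.141
shift cm after that turn [-0.07  0.02  1.32]
```

```bash
python3 -m inch '[[[0,0,0.7,0,0,0,4],[0,0,0.6,0,0,0,4],[0,0,0,0,0,0,4],[0,0,0,0,0,0,1],[0,0,0,0,0,0,1]]]' 15
python3 -m inch '[[[0,0,0,0,0,0,1],[0,0,0,0,0,0,1],[0,0,0,0,0,0,1],[0,0,0,0,0,0,1],[0,0,0,0,0,0,1]]]'
python3 -m inch '[[[0,0,-1,0,0,0,1],[0,0,-2,0,0,0,1],[0,0,-3,0,0,0,1],[0,0,-1,0,0,0,1],[0,0,0,0,0,0,1]]]'
python3 plan.py .474 -.333 .08 84.6
```

```text
time_s: 4.37
ee_pos: [0.6025, -0.0264, 0.0081]
ee_rot: [2.324, 2.113, 0.001]
contact_force: [0.3, 0.4, -0.7]
finger_gap: 0.0298
time_s: 4.78
ee_pos: [0.6025, -0.0264, 0.008]
ee_rot: [2.324, 2.113, 0.0]
contact_force: [-0.4, -0.0, 3.5]
finger_gap: 0.0143
time_s: 5.2
ee_pos: [0.6043, -0.0262, 0.081]
ee_rot: [2.322, 2.111, 0.006]
contact_force: [-0.8, 0.2, -0.3]
finger_gap: 0.0143
t 5.2 pos [ 0.6043 -0.0262  0.081 ] yaw 84.6 tilt [ 0.005 -0.   ] gap 0.0143 F [-0.8  0.2 -0.3] q7 -0.44
shift cm in tool axes now [-3.178e+01 -1.006e+01  3.000e-02]
wz -0.001  other way 3.141
shift cm after that turn [-3.177e+01 -1.008e+01  3.000e-02]
```

```bash
python3 -m inch '[[[-3.5,-1.1,0,0,0,0,1],[-3.5,-1.1,0,0,0,0,1],[-3.5,-1.1,0,0,0,0,1],[-3.5,-1.1,0,0,0,0,1],[-3.5,-1.1,0,0,0,0,1]]]'
python3 -m inch '[[[-3.5,-1.1,0,0,0,0,1],[-3.5,-1.1,0,0,0,0,1],[-3.5,-1.1,0,0,0,0,1],[-3.5,-1.1,0,0,0,0,1],[0,0,2.5,0,0,0,1]]]'
python3 -m inch '[[[0,0,2,0,0,0,1],[0,0,0,0,0,0,1],[0,0,0,0,0,0,1],[0,0,0,0,0,0,1]]]'
python3 plan.py .474 -.333 .009 84.6
```

```text
time_s: 5.62
ee_pos: [0.5293, -0.1967, 0.0766]
ee_rot: [-2.323, -2.113, 0.001]
contact_force: [0.3, -0.4, 0.6]
finger_gap: 0.0146
time_s: 6.03
ee_pos: [0.4709, -0.3409, 0.0546]
ee_rot: [2.331, 2.097, -0.006]
contact_force: [0.2, -1.6, 0.5]
finger_gap: 0.0142
time_s: 6.37
ee_pos: [0.4743, -0.3299, 0.0329]
ee_rot: [-2.323, -2.115, -0.001]
contact_force: [-0.4, -0.6, 0.3]
finger_gap: 0.0145
t 6.37 pos [ 0.4743 -0.3299  0.0329] yaw 84.6 tilt [0. 0.] gap 0.0145 F [-0.4 -0.6  0.3] q7 0.1
shift cm in tool axes now [-0.32 -0.    2.39]
wz 0.0  other way -3.141
shift cm after that turn [-0.32 -0.    2.39]
```

```bash
python3 -m inch '[[[-0.3,0,1,0,0,0,1],[0,0,0.9,0,0,0,1],[0,0,0.45,0,0,0,1],[0,0,0,0,0,0,1],[0,0,0,0,0,0,1]]]'
python3 -m inch '[[[0,0,0,0,0,0,4],[0,0,0,0,0,0,4],[0,0,0,0,0,0,4],[0,0,0,0,0,0,4]]]'
python3 plan.py .474 -.333 .009 84.6
python3 -m inch '[[[0,0,-2,0,0,0,4],[0,0,-3,0,0,0,4],[0,0,-3,0,0,0,4],[0,0,0,0,0,0,4]]]'
python3 plan.py .592 -.115 .08 83.8
```

```text
time_s: 6.78
ee_pos: [0.4735, -0.3332, 0.0088]
ee_rot: [-2.324, -2.113, 0.0]
contact_force: [-0.9, 0.8, -0.6]
finger_gap: 0.0146
time_s: 7.12
ee_pos: [0.4736, -0.3336, 0.0094]
ee_rot: [2.324, 2.113, 0.0]
contact_force: [0.0, -1.0, -0.7]
finger_gap: 0.0378
t 7.12 pos [ 0.4736 -0.3336  0.0094] yaw 84.6 tilt [ 0. -0.] gap 0.0378 F [ 0.  -1.  -0.7] q7 0.08
shift cm in tool axes now [0.07 0.03 0.04]
wz -0.001  other way 3.141
shift cm after that turn [0.07 0.03 0.04]
time_s: 7.45
ee_pos: [0.4765, -0.3349, 0.0946]
ee_rot: [2.319, 2.108, 0.003]
contact_force: [1.0, -0.2, 0.2]
finger_gap: 0.0399
t 7.45 pos [ 0.4765 -0.3349  0.0946] yaw 84.6 tilt [ 0.007 -0.004] gap 0.0399 F [ 1.  -0.2  0.2] q7 0.15
shift cm in tool axes now [22.99  9.4   1.44]
wz 0.013  other way -3.128
shift cm after that turn [23.11  9.1   1.44]
```

```bash
python3 -m inch '[[[3.3,1.3,0,0,0,0.013,4.3],[3.3,1.3,0,0,0,0,4.3],[3.3,1.3,0,0,0,0,4.3],[3.3,1.3,0,0,0,0,4.3],[3.3,1.3,0,0,0,0,4.3]]]'
python3 -m inch '[[[3.3,1.3,0,0,0,0,4.3],[3.3,1.3,0,0,0,0,4.3],[0,0,2,0,0,0,4.3],[0,0,1.5,0,0,0,4.3],[0,0,0,0,0,0,4.3]]]'
python3 -m inch '[[[0,0,0,0,0,0,4.3],[0,0,0,0,0,0,4.3],[0,0,0,0,0,0,4.3]]]'
python3 plan.py .5925 -.115 .007 83.8
```

```text
time_s: 7.87
ee_pos: [0.556, -0.175, 0.0891]
ee_rot: [2.338, 2.097, 0.0]
contact_force: [0.5, -0.5, 0.4]
finger_gap: 0.0428
time_s: 8.28
ee_pos: [0.5868, -0.1125, 0.0513]
ee_rot: [-2.334, -2.098, 0.004]
contact_force: [-0.4, -0.8, -0.7]
finger_gap: 0.0429
time_s: 8.53
ee_pos: [0.589, -0.1141, 0.0551]
ee_rot: [2.338, 2.096, 0.001]
contact_force: [-1.1, 0.8, 0.1]
finger_gap: 0.0432
t 8.53 pos [ 0.589  -0.1141  0.0551] yaw 83.8 tilt [ 0.001 -0.   ] gap 0.0432 F [-1.1  0.8  0.1] q7 -0.32
shift cm in tool axes now [-0.05  0.35  4.81]
wz -0.001  other way 3.141
shift cm after that turn [-0.05  0.35  4.81]
```

```bash
python3 -m inch '[[[0,0.35,1.5,0,0,0,4.3],[0,0,1.6,0,0,0,4.3],[0,0,1,0,0,0,4.3],[0,0,0.65,0,0,0,4.3],[0,0,0,0,0,0,4.3]]]'
python3 -m inch '[[[0,0,0,0,0,0,4.3],[0,0,0,0,0,0,1.5],[0,0,0,0,0,0,1.5],[0,0,0,0,0,0,1.5],[0,0,0,0,0,0,1.5]]]'
python3 -m inch '[[[0,0,0,0,0,0,1.5],[0,0,0,0,0,0,1.5]]]'
python3 plan.py .5925 -.115 .007 83.8
python3 -m inch '[[[0,0,-1,0,0,0,1.5],[0,0,-2,0,0,0,1.5],[0,0,-3,0,0,0,1.5],[0,0,-1,0,0,0,1.5],[0,0,0,0,0,0,1.5]]]'
python3 plan.py .529 -.338 .08 83.8
```

```text
time_s: 8.95
ee_pos: [0.591, -0.1139, 0.005]
ee_rot: [-2.337, -2.097, 0.002]
contact_force: [-0.7, -1.1, -0.7]
finger_gap: 0.0429
time_s: 9.37
ee_pos: [0.5923, -0.1139, 0.0072]
ee_rot: [2.338, 2.098, 0.001]
contact_force: [0.9, 0.1, 0.4]
finger_gap: 0.0197
time_s: 9.53
ee_pos: [0.5923, -0.114, 0.0071]
ee_rot: [2.338, 2.098, 0.0]
contact_force: [-0.8, -0.3, 3.9]
finger_gap: 0.0189
t 9.53 pos [ 0.5923 -0.114   0.0071] yaw 83.8 tilt [ 0.001 -0.   ] gap 0.0189 F [-0.8 -0.3  3.9] q7 -0.36
shift cm in tool axes now [-0.1   0.03  0.01]
wz 0.0  other way -3.141
shift cm after that turn [-0.1   0.03  0.01]
time_s: 9.95
ee_pos: [0.594, -0.114, 0.08]
ee_rot: [2.335, 2.095, 0.005]
contact_force: [0.5, 0.1, 0.1]
finger_gap: 0.0193
t 9.95 pos [ 0.594 -0.114  0.08 ] yaw 83.8 tilt [ 0.005 -0.001] gap 0.0193 F [0.5 0.1 0.1] q7 -0.31
shift cm in tool axes now [-2.297e+01 -4.040e+00 -1.000e-02]
wz 0.0  other way -3.142
shift cm after that turn [-2.297e+01 -4.040e+00 -1.000e-02]
```

```bash
python3 -m inch '[[[-3.8,-0.67,0,0,0,0,1.5],[-3.8,-0.67,0,0,0,0,1.5],[-3.8,-0.67,0,0,0,0,1.5],[-3.8,-0.67,0,0,0,0,1.5],[-3.8,-0.67,0,0,0,0,1.5]]]'
python3 -m inch '[[[-3.8,-0.67,0,0,0,0,1.5],[0,0,2,0,0,0,1.5],[0,0,2,0,0,0,1.5],[0,0,0,0,0,0,1.5],[0,0,0,0,0,0,1.5]]]'
python3 -m inch '[[[0,0,0,0,0,0,1.5],[0,0,0,0,0,0,1.5]]]'
python3 plan.py .529 -.338 .008 83.8
```

```text
time_s: 10.37
ee_pos: [0.5368, -0.3006, 0.0755]
ee_rot: [-2.337, -2.098, 0.001]
contact_force: [1.3, 0.1, 0.1]
finger_gap: 0.019
time_s: 10.78
ee_pos: [0.5263, -0.3353, 0.035]
ee_rot: [-2.335, -2.096, 0.001]
contact_force: [0.2, 0.4, 0.3]
finger_gap: 0.0188
time_s: 10.95
ee_pos: [0.5284, -0.3357, 0.0376]
ee_rot: [2.336, 2.099, 0.001]
contact_force: [0.9, -0.8, -0.8]
finger_gap: 0.0188
t 10.95 pos [ 0.5284 -0.3357  0.0376] yaw 83.9 tilt [ 0.001 -0.   ] gap 0.0188 F [ 0.9 -0.8 -0.8] q7 0.06
shift cm in tool axes now [-0.22  0.08  2.96]
wz 0.001  other way -3.14
shift cm after that turn [-0.22  0.08  2.96]
```

```bash
python3 -m inch '[[[-0.2,0,1,0,0,0,1.5],[0,0,1,0,0,0,1.5],[0,0,0.9,0,0,0,1.5],[0,0,0,0,0,0,1.5],[0,0,0,0,0,0,1.5]]]'
python3 -m inch '[[[0,0,0,0,0,0,1.5],[0,0,0,0,0,0,3.5],[0,0,0,0,0,0,3.5],[0,0,0,0,0,0,3.5],[0,0,0,0,0,0,3.5]]]'
python3 plan.py .529 -.338 .008 83.8
python3 -m inch '[[[0,0,-2,0,0,0,3.5],[0,0,-3,0,0,0,3.5],[0,0,-3,0,0,-0.125,5],[0,0,0,0,0,-0.125,5.2],[0,0,0,0,0,-0.125,5.2]]]'
python3 -m inch '[[[0,0,0,0,0,-0.125,5.2],[0,0,0,0,0,-0.125,5.2],[0,0,0,0,0,-0.125,5.2],[0,0,0,0,0,-0.125,5.2],[0,0,0,0,0,-0.125,5.2]]]'
python3 -m inch '[[[0,0,0,0,0,-0.125,5.2],[0,0,0,0,0,-0.125,5.2],[0,0,0,0,0,-0.125,5.2],[0,0,0,0,0,-0.125,5.2],[0,0,0,0,0,-0.06,5.2]]]'
python3 plan.py .549 -.067 .08 174.4
```

```text
time_s: 11.37
ee_pos: [0.5268, -0.3378, 0.0066]
ee_rot: [-2.337, -2.098, 0.001]
contact_force: [0.0, 0.7, -0.4]
finger_gap: 0.0188
time_s: 11.78
ee_pos: [0.5273, -0.3382, 0.0078]
ee_rot: [2.338, 2.098, 0.0]
contact_force: [-0.4, -0.0, -0.1]
finger_gap: 0.0347
t 11.78 pos [ 0.5273 -0.3382  0.0078] yaw 83.8 tilt [ 0. -0.] gap 0.0347 F [-0.4 -0.  -0.1] q7 0.05
shift cm in tool axes now [ 0.04  0.17 -0.02]
wz 0.0  other way -3.141
shift cm after that turn [ 0.04  0.17 -0.02]
time_s: 12.2
ee_pos: [0.5286, -0.3389, 0.0903]
ee_rot: [1.896, 2.5, -0.0]
contact_force: [-0.7, 0.2, -0.3]
finger_gap: 0.0505
time_s: 12.62
ee_pos: [0.5271, -0.3384, 0.0878]
ee_rot: [1.037, 2.965, -0.001]
contact_force: [0.5, -0.5, -0.2]
finger_gap: 0.052
time_s: 13.03
ee_pos: [0.5271, -0.3384, 0.0876]
ee_rot: [-0.176, -3.137, 0.0]
contact_force: [-0.0, 0.7, 0.1]
finger_gap: 0.052
t 13.03 pos [ 0.5271 -0.3384  0.0876] yaw 173.6 tilt [-0. -0.] gap 0.052 F [-0.   0.7  0.1] q7 1.46
shift cm in tool axes now [ 0.86 27.22  0.76]
wz -0.014  other way 3.127
shift cm after that turn [ 0.47 27.23  0.76]
```

```bash
python3 -m inch '[[[0.07,3.85,0,0,0,-0.014,5.2],[0.07,3.85,0,0,0,0,5.2],[0.07,3.85,0,0,0,0,5.2],[0.07,3.85,0,0,0,0,5.2],[0.07,3.85,0,0,0,0,5.2]]]'
python3 -m inch '[[[0.07,3.85,0,0,0,0,5.2],[0.07,3.85,0,0,0,0,5.2],[0,0,2,0,0,0,5.2],[0,0,1.5,0,0,0,5.2],[0,0,0,0,0,0,5.2]]]'
python3 -m inch '[[[0,0,0,0,0,0,5.2],[0,0,0,0,0,0,5.2],[0,0,0,0,0,0,5.2]]]'
python3 plan.py .5485 -.067 .006 174.4
```

```text
time_s: 13.45
ee_pos: [0.5442, -0.1451, 0.0878]
ee_rot: [0.166, 3.137, -0.0]
contact_force: [0.5, 0.2, 0.1]
finger_gap: 0.0522
time_s: 13.87
ee_pos: [0.5493, -0.0704, 0.0499]
ee_rot: [-0.164, -3.133, 0.001]
contact_force: [0.0, -1.2, -0.4]
finger_gap: 0.0521
time_s: 14.12
ee_pos: [0.5514, -0.071, 0.0532]
ee_rot: [0.168, 3.136, -0.0]
contact_force: [0.4, -0.6, -0.5]
finger_gap: 0.0521
t 14.12 pos [ 0.5514 -0.071   0.0532] yaw 173.9 tilt [ 0.001 -0.   ] gap 0.0521 F [ 0.4 -0.6 -0.5] q7 0.95
shift cm in tool axes now [0.34 0.36 4.71]
wz -0.009  other way 3.132
shift cm after that turn [0.33 0.37 4.71]
```

```bash
python3 -m inch '[[[0.34,0.36,1.5,0,0,-0.009,5.2],[0,0,1.6,0,0,0,5.2],[0,0,1,0,0,0,5.2],[0,0,0.6,0,0,0,5.2],[0,0,0,0,0,0,5.2]]]'
python3 -m inch '[[[0,0,0,0,0,0,5.2],[0,0,0,0,0,0,3.3],[0,0,0,0,0,0,3.3],[0,0,0,0,0,0,3.3],[0,0,0,0,0,0,3.3]]]'
python3 -m inch '[[[0,0,0,0,0,0,3.3],[0,0,0,0,0,0,3.3]]]'
python3 plan.py .549 -.067 .006 174.4
python3 -m inch '[[[0,0,-1,0,0,0,3.3],[0,0,-2,0,0,0,3.3],[0,0,-3,0,0,0,3.3],[0,0,-1,0,0,0,3.3],[0,0,0,0,0,0,3.3]]]'
python3 plan.py .4195 -.3278 .08 174.4
```

```text
time_s: 14.53
ee_pos: [0.5476, -0.0663, 0.0048]
ee_rot: [-0.152, -3.137, -0.0]
contact_force: [0.7, -0.6, 0.3]
finger_gap: 0.0521
time_s: 14.95
ee_pos: [0.5486, -0.0659, 0.0063]
ee_rot: [0.151, 3.137, -0.0]
contact_force: [-0.9, -1.7, 3.6]
finger_gap: 0.0383
time_s: 15.12
ee_pos: [0.5485, -0.0659, 0.0062]
ee_rot: [0.15, 3.137, -0.001]
contact_force: [-0.7, -0.9, 5.8]
finger_gap: 0.0382
t 15.12 pos [ 0.5485 -0.0659  0.0062] yaw 174.5 tilt [ 0.001 -0.   ] gap 0.0382 F [-0.7 -0.9  5.8] q7 0.89
shift cm in tool axes now [-0.06 -0.11  0.02]
wz 0.002  other way -3.14
shift cm after that turn [-0.06 -0.11  0.02]
time_s: 15.53
ee_pos: [0.5497, -0.0656, 0.0785]
ee_rot: [0.15, 3.134, -0.001]
contact_force: [0.6, -0.1, -1.0]
finger_gap: 0.0381
t 15.53 pos [ 0.5497 -0.0656  0.0785] yaw 174.5 tilt [ 0.004 -0.001] gap 0.0381 F [ 0.6 -0.1 -1. ] q7 0.97
shift cm in tool axes now [ 10.45 -27.34  -0.19]
wz 0.002  other way -3.14
shift cm after that turn [ 10.4  -27.36  -0.19]
```

```bash
python3 -m inch '[[[1.3,-3.4,0,0,0,0,3.3],[1.3,-3.4,0,0,0,0,3.3],[1.3,-3.4,0,0,0,0,3.3],[1.3,-3.4,0,0,0,0,3.3],[1.3,-3.4,0,0,0,0,3.3]]]'
python3 -m inch '[[[1.3,-3.4,0,0,0,0,3.3],[1.3,-3.4,0,0,0,0,3.3],[1.3,-3.4,0,0,0,0,3.3],[0,0,2,0,0,0,3.3],[0,0,2,0,0,0,3.3]]]'
python3 -m inch '[[[0,0,0,0,0,0,3.3],[0,0,0,0,0,0,3.3],[0,0,0,0,0,0,3.3],[0,0,0,0,0,0,3.3]]]'
python3 plan.py .4195 -.3278 .007 174.4
```

```text
time_s: 15.95
ee_pos: [0.4654, -0.23, 0.0746]
ee_rot: [-0.15, -3.137, -0.001]
contact_force: [0.9, -0.2, 0.1]
finger_gap: 0.038
time_s: 16.37
ee_pos: [0.4165, -0.33, 0.0346]
ee_rot: [-0.161, -3.137, 0.002]
contact_force: [0.4, 0.7, -0.6]
finger_gap: 0.0381
time_s: 16.7
ee_pos: [0.4194, -0.3261, 0.0365]
ee_rot: [0.148, 3.137, -0.001]
contact_force: [-0.6, 0.5, 0.8]
finger_gap: 0.0378
t 16.7 pos [ 0.4194 -0.3261  0.0365] yaw 174.6 tilt [ 0.001 -0.   ] gap 0.0378 F [-0.6  0.5  0.8] q7 1.46
shift cm in tool axes now [-0.02 -0.16  2.95]
wz 0.003  other way -3.138
shift cm after that turn [-0.02 -0.16  2.95]
```

```bash
python3 -m inch '[[[0,-0.1,1,0,0,0,3.3],[0,0,1,0,0,0,3.3],[0,0,0.9,0,0,0,3.3],[0,0,0,0,0,0,3.3],[0,0,0,0,0,0,3.3]]]'
python3 -m inch '[[[0,0,0,0,0,0,3.3],[0,0,0,0,0,0,5.2],[0,0,0,0,0,0,5.2],[0,0,0,0,0,0,5.2],[0,0,0,0,0,0,5.2]]]'
python3 plan.py .4195 -.3278 .007 174.4
python3 -m inch '[[[0,0,-2,0,0,0,5.2],[0,0,-3,0,0,0,5.2],[0,0,-3,0,0,0,5.2],[0,0,0,0,0,0,5.2],[0,0,0,0,0,0,5.2]]]'
python3 - <<'E'
from h import *
for n in('top','scene'):
    p,d=camera(n);cv2.imwrite(f'pics/{n}2.png',p)
E
python3 plan.py .597 -.0698 .09 172.5
```

```text
time_s: 17.12
ee_pos: [0.4181, -0.327, 0.0059]
ee_rot: [-0.15, -3.137, -0.002]
contact_force: [-0.1, -0.5, 0.2]
finger_gap: 0.0382
time_s: 17.53
ee_pos: [0.4185, -0.3277, 0.0068]
ee_rot: [0.151, 3.138, -0.0]
contact_force: [0.0, 0.5, 0.2]
finger_gap: 0.0517
t 17.53 pos [ 0.4185 -0.3277  0.0068] yaw 174.5 tilt [ 0. -0.] gap 0.0517 F [0.  0.5 0.2] q7 1.42
shift cm in tool axes now [-0.1  -0.   -0.02]
wz 0.002  other way -3.14
shift cm after that turn [-0.1  -0.   -0.02]
time_s: 17.95
ee_pos: [0.4192, -0.3284, 0.0882]
ee_rot: [0.151, 3.136, -0.004]
contact_force: [0.4, -0.2, 0.5]
finger_gap: 0.0522
t 18.05 pos [ 0.4179 -0.3277  0.0862] yaw 174.5 tilt [-0.001 -0.   ] gap 0.052 F [-1.2  0.5 -0.3] q7 1.52
shift cm in tool axes now [-15.35  27.39  -0.4 ]
wz 0.035  other way -3.107
shift cm after that turn [-14.39  27.91  -0.4 ]
```

View pics/scene2.png

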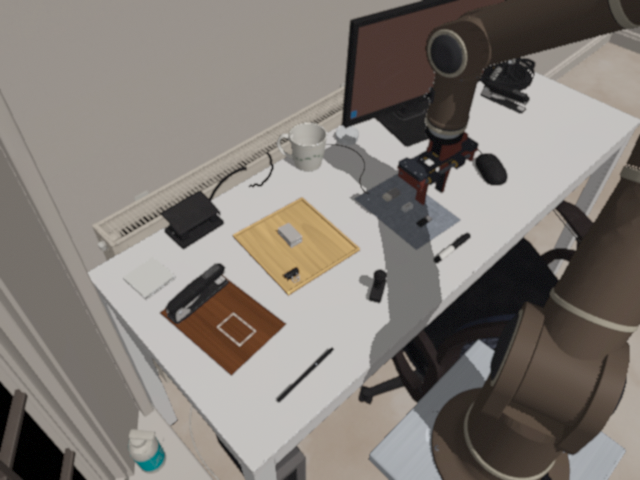

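View pics/top2.png

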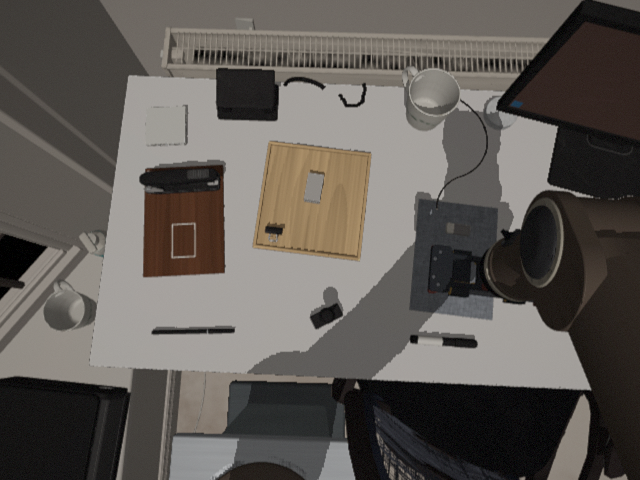

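Scene view: eraser (388,197), sharpener (407,208) and stick (422,222) lie on the mat. The tray holds only the carton (289,235) and the clip (291,272). Next is the carton.

```bash
python3 -m inch '[[[0,0,0,0,0,0.035,5.2],[-1.8,3.48,0,0,0,0,5.2],[-1.8,3.48,0,0,0,0,5.2],[-1.8,3.48,0,0,0,0,5.2],[-1.8,3.48,0,0,0,0,5.2]]]'
python3 -m inch '[[[-1.8,3.48,0,0,0,0,5.2],[-1.8,3.48,0,0,0,0,5.2],[-1.8,3.48,0,0,0,0,5.2],[-1.8,3.48,0,0,0,0,5.2],[0,0,2,0,0,0,5.2]]]'
python3 -m inch '[[[0,0,1,0,0,0,5.2],[0,0,0,0,0,0,5.2],[0,0,0,0,0,0,5.2],[0,0,0,0,0,0,5.2],[0,0,0,0,0,0,5.2]]]'
python3 plan.py .5975 -.0698 .010 172.5
```

```text
time_s: 18.47
ee_pos: [0.5078, -0.1976, 0.0853]
ee_rot: [-0.207, -3.133, -0.001]
contact_force: [1.2, -1.0, 0.3]
finger_gap: 0.0518
time_s: 18.88
ee_pos: [0.6026, -0.0603, 0.0691]
ee_rot: [0.191, 3.129, 0.009]
contact_force: [0.3, 0.3, -0.0]
finger_gap: 0.0519
time_s: 19.3
ee_pos: [0.5974, -0.0718, 0.0571]
ee_rot: [0.208, 3.134, -0.001]
contact_force: [-0.5, -0.4, -0.1]
finger_gap: 0.0516
t 19.3 pos [ 0.5974 -0.0718  0.0571] yaw 172.4 tilt [ 0.    -0.001] gap 0.0516 F [-0.5 -0.4 -0.1] q7 0.95
shift cm in tool axes now [0.02 0.2  4.71]
wz -0.002  other way 3.14
shift cm after that turn [0.02 0.2  4.71]
```

```bash
python3 -m inch '[[[0,0.2,1.5,0,0,0,5.2],[0,0,1.6,0,0,0,5.2],[0,0,1,0,0,0,5.2],[0,0,0.6,0,0,0,5.2],[0,0,0,0,0,0,5.2]]]'
python3 -m inch '[[[0,0,0,0,0,0,5.2],[0,0,0,0,0,0,2.5],[0,0,0,0,0,0,2.5],[0,0,0,0,0,0,2.5],[0,0,0,0,0,0,2.5]]]' 20
python3 -m inch '[[[0,0,0,0,0,0,2.5],[0,0,0,0,0,0,2.5]]]'
python3 plan.py .5975 -.0698 .010 172.5
python3 -m inch '[[[0,0,-1,0,0,0,2.5],[0,0,-2,0,0,0,2.5],[0,0,-3,0,0,0,2.5],[0,0,-1,0,0,-0.1,2.5],[0,0,0,0,0,-0.11,2.5]]]'
python3 plan.py .4917 .170 .08 184.6
```

```text
time_s: 19.72
ee_pos: [0.5965, -0.0684, 0.0075]
ee_rot: [-0.205, -3.132, -0.0]
contact_force: [0.4, 0.6, -0.0]
finger_gap: 0.0521
time_s: 20.13
ee_pos: [0.5981, -0.0685, 0.0101]
ee_rot: [0.205, 3.134, -0.001]
contact_force: [0.3, 0.5, 0.7]
finger_gap: 0.0298
time_s: 20.3
ee_pos: [0.5981, -0.0685, 0.0101]
ee_rot: [0.206, 3.134, -0.0]
contact_force: [-1.3, -0.3, 4.2]
finger_gap: 0.0297
t 20.3 pos [ 0.5981 -0.0685  0.0101] yaw 172.5 tilt [ 0.001 -0.   ] gap 0.0297 F [-1.3 -0.3  4.2] q7 0.9
shift cm in tool axes now [ 0.04 -0.14  0.01]
wz -0.0  other way 3.142
shift cm after that turn [ 0.04 -0.14  0.01]
time_s: 20.72
ee_pos: [0.5996, -0.0679, 0.0835]
ee_rot: [-0.131, 3.134, -0.002]
contact_force: [0.2, 0.5, 0.0]
finger_gap: 0.0297
t 20.72 pos [ 0.5996 -0.0679  0.0835] yaw -175.2 tilt [ 0.005 -0.001] gap 0.0297 F [0.2 0.5 0. ] q7 1.15
shift cm in tool axes now [ 8.77 24.61  0.28]
wz 0.003  other way -3.138
shift cm after that turn [ 8.85 24.58  0.28]
```

```bash
python3 -m inch '[[[1.26,3.5,0,0,0,0,2.5],[1.26,3.5,0,0,0,0,2.5],[1.26,3.5,0,0,0,0,2.5],[1.26,3.5,0,0,0,0,2.5],[1.26,3.5,0,0,0,0,2.5]]]'
python3 -m inch '[[[1.26,3.5,0,0,0,0,2.5],[1.26,3.5,0,0,0,0,2.5],[0,0,1.5,0,0,0,2.5],[0,0,1.5,0,0,0,2.5],[0,0,0,0,0,0,2.5]]]'
python3 -m inch '[[[0,0,0,0,0,0,2.5],[0,0,0,0,0,0,2.5],[0,0,0,0,0,0,2.5],[0,0,0,0,0,0,2.5]]]'
python3 plan.py .4917 .170 .0125 184.6
python3 - <<'E'
from h import *
p,d=camera('scene');u,v=proj('scene',[.49,.17,.02]).astype(int)
cv2.imwrite('pics/scene3.png',cv2.resize(p[v-60:v+60,u-80:u+80],None,fx=4,fy=4,interpolation=cv2.INTER_CUBIC))
E
```

```text
time_s: 21.13
ee_pos: [0.5202, 0.1024, 0.0802]
ee_rot: [-0.124, 3.139, -0.0]
contact_force: [1.1, -0.3, -0.1]
finger_gap: 0.0296
time_s: 21.55
ee_pos: [0.489, 0.169, 0.0483]
ee_rot: [0.127, -3.137, 0.002]
contact_force: [-0.1, -0.2, -0.7]
finger_gap: 0.0296
time_s: 21.88
ee_pos: [0.4911, 0.1686, 0.0504]
ee_rot: [-0.123, 3.138, 0.0]
contact_force: [-0.0, 0.2, 0.2]
finger_gap: 0.0299
t 21.88 pos [0.4911 0.1686 0.0504] yaw -175.5 tilt [0.001 0.   ] gap 0.0299 F [-0.   0.2  0.2] q7 0.62
shift cm in tool axes now [-0.07  0.13  3.79]
wz -0.002  other way 3.139
shift cm after that turn [-0.07  0.13  3.79]
```

View pics/scene3.png

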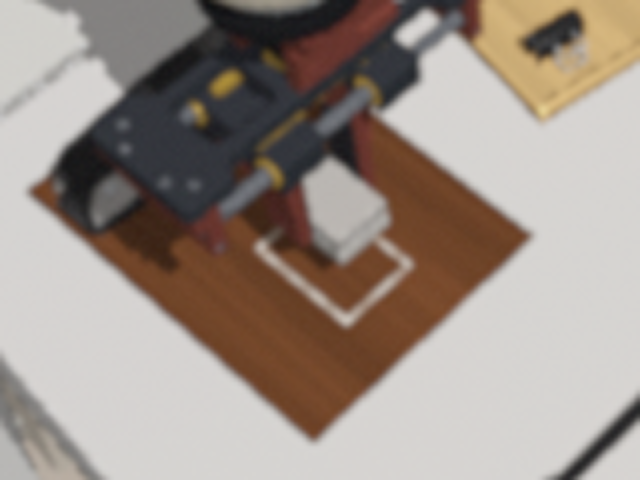

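The scene crop shows the carton held above its outline (outline corners (260,245), (348,322), (410,265)), aligned and clear of the stapler. I'll lower it and let go.

```bash
python3 -m inch '[[[0,0.13,1.3,0,0,0,2.5],[0,0,1.2,0,0,0,2.5],[0,0,0.8,0,0,0,2.5],[0,0,0.45,0,0,0,2.5],[0,0,0,0,0,0,2.5]]]'
python3 -m inch '[[[0,0,0,0,0,0,2.5],[0,0,0,0,0,0,2.5],[0,0,0,0,0,0,5],[0,0,0,0,0,0,5],[0,0,0,0,0,0,5]]]'
python3 plan.py .4917 .170 .0125 184.6
python3 -m inch '[[[0,0,0,0,0,0,5],[0,0,-1,0,0,0,5],[0,0,-3,0,0,0,5],[0,0,-3,0,0,0,5],[0,0,-1,0,0,0,5]]]'
python3 plan.py .4185 -.3277 .08 174.5
```

```text
time_s: 22.35
ee_pos: [0.4899, 0.17, 0.0111]
ee_rot: [0.125, -3.138, 0.001]
contact_force: [-0.3, -0.3, -0.2]
finger_gap: 0.0297
time_s: 22.77
ee_pos: [0.4904, 0.1702, 0.0121]
ee_rot: [-0.124, 3.139, 0.0]
contact_force: [-0.5, 0.1, -0.0]
finger_gap: 0.0467
t 22.77 pos [0.4904 0.1702 0.0121] yaw -175.5 tilt [0. 0.] gap 0.0467 F [-0.5  0.1 -0. ] q7 0.57
shift cm in tool axes now [-0.13 -0.03 -0.04]
wz -0.001  other way 3.14
shift cm after that turn [-0.13 -0.03 -0.04]
time_s: 23.18
ee_pos: [0.4916, 0.1716, 0.0961]
ee_rot: [-0.125, 3.135, 0.002]
contact_force: [1.1, 0.8, 0.1]
finger_gap: 0.0498
t 23.18 pos [0.4916 0.1716 0.0961] yaw -175.4 tilt [0.004 0.002] gap 0.0498 F [1.1 0.8 0.1] q7 0.68
shift cm in tool axes now [ 11.28 -49.19   1.5 ]
wz 0.176  other way -2.966
shift cm after that turn [  2.5  -50.4    1.54]
```

```bash
python3 -m inch '[[[0,0,0,0,0,0.088,5.2],[0,0,0,0,0,0.088,5.2],[0.19,-3.85,0,0,0,0,5.2],[0.19,-3.85,0,0,0,0,5.2],[0.19,-3.85,0,0,0,0,5.2]]]'
python3 -m inch '[[[0.19,-3.85,0,0,0,0,5.2],[0.19,-3.85,0,0,0,0,5.2],[0.19,-3.85,0,0,0,0,5.2],[0.19,-3.85,0,0,0,0,5.2],[0.19,-3.85,0,0,0,0,5.2]]]'
python3 - <<'E'
from h import *
for n in('top','scene'):
    p,d=camera(n);cv2.imwrite(f'pics/{n}4.png',p)
p=cv2.imread('pics/top4.png');S=4
pb=cv2.resize(p,None,fx=S,fy=S,interpolation=cv2.INTER_CUBIC);hb=cv2.cvtColor(pb,cv2.COLOR_BGR2HSV)
m=(hb[...,1]<90)&(hb[...,2]>60);w=np.zeros_like(m);w[216*S:266*S,166*S:202*S]=1
cs,_=cv2.findContours((m&w).astype(np.uint8),cv2.RETR_EXTERNAL,cv2.CHAIN_APPROX_NONE)
for q in cs:
    if cv2.contourArea(q)>800:print(rect('top',(q.reshape(-1,2)+.5)/S-.5,.025))
cv2.imwrite('pics/top4b.png',cv2.resize(p[195:285,135:235],None,fx=6,fy=6,interpolation=cv2.INTER_CUBIC))
E
python3 plan.py .4185 -.3277 .08 174.5
```

```text
time_s: 23.6
ee_pos: [0.4731, 0.0553, 0.0925]
ee_rot: [0.148, 3.138, -0.0]
contact_force: [0.1, 0.1, -0.8]
finger_gap: 0.0521
time_s: 24.02
ee_pos: [0.4448, -0.1368, 0.0926]
ee_rot: [0.152, 3.137, -0.001]
contact_force: [0.3, -0.7, 0.7]
finger_gap: 0.0521
((0.4881, 0.1644), (66.3, 46.1), 4.6)
t 24.12 pos [ 0.4437 -0.1419  0.0917] yaw 173.9 tilt [-0.002 -0.003] gap 0.0518 F [ 0.6  0.1 -0.2] q7 1.16
shift cm in tool axes now [  0.52 -18.74   1.23]
wz -0.011  other way 3.131
shift cm after that turn [  0.72 -18.74   1.23]
```

View pics/top4b.png

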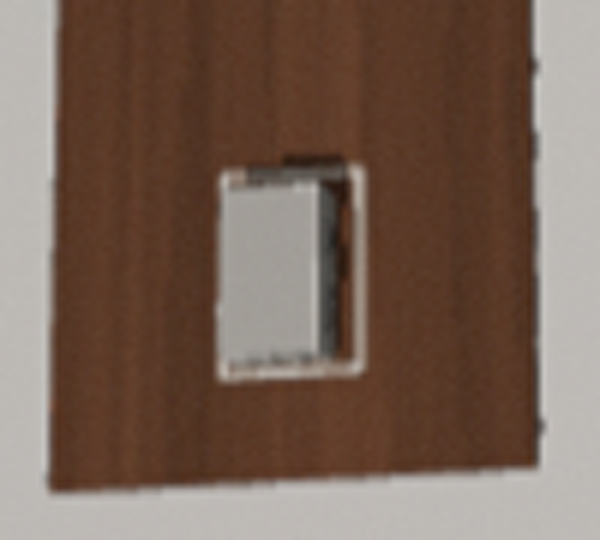

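The crop shows the carton's top face at (220–320, 180–358). Its right base edge is at about u=338, inside the outline's u of 220–365. Allowing for parallax, the base is centred and square. Next I fetch the memory stick.

```bash
python3 -m inch '[[[0.1,-3.6,0,0,0,-0.01,5.2],[0.1,-3.6,0,0,0,0,5.2],[0.1,-3.6,0,0,0,0,5.2],[0.1,-3.6,0,0,0,0,5.2],[0.1,-3.6,0,0,0,0,5.2]]]'
python3 -m inch '[[[0,0,2,0,0,0,5.2],[0,0,2,0,0,0,5.2],[0,0,0,0,0,0,5.2],[0,0,0,0,0,0,5.2],[0,0,0,0,0,0,5.2]]]'
python3 plan.py .4185 -.3277 .0065 174.5
python3 - <<'E'
from h import *
p,d=camera('scene');u,v=proj('scene',[.47,-.33,.02]).astype(int)
cv2.imwrite('pics/scene5.png',cv2.resize(p[v-60:v+60,u-80:u+80],None,fx=4,fy=4,interpolation=cv2.INTER_CUBIC))
E
```

```text
time_s: 24.53
ee_pos: [0.4244, -0.3149, 0.0926]
ee_rot: [0.135, 3.138, -0.001]
contact_force: [0.5, 0.5, 0.8]
finger_gap: 0.0519
time_s: 24.95
ee_pos: [0.4254, -0.3129, 0.0531]
ee_rot: [0.134, 3.138, -0.0]
contact_force: [-0.2, 0.4, 0.4]
finger_gap: 0.0524
t 24.95 pos [ 0.4254 -0.3129  0.0531] yaw 175.1 tilt [ 0.001 -0.   ] gap 0.0524 F [-0.2  0.4  0.4] q7 1.46
shift cm in tool axes now [ 0.56 -1.53  4.66]
wz 0.011  other way -3.131
shift cm after that turn [ 0.55 -1.54  4.66]
```

View pics/scene5.png

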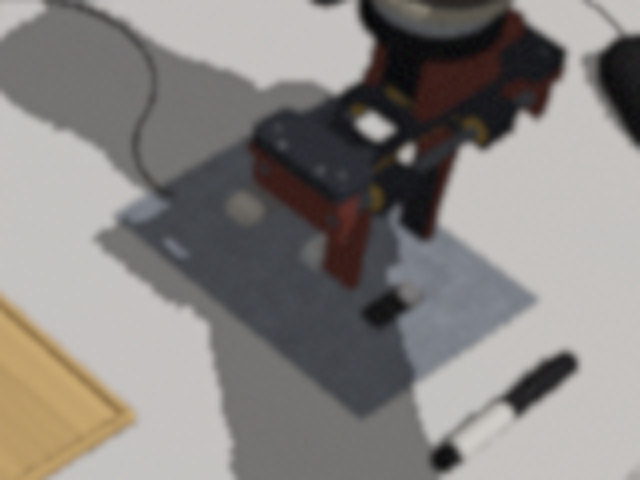

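The crop shows the stick at (393,303), still where I set it down, with the open fingers just behind it. I'll move over it and grip.

```bash
python3 -m inch '[[[0.55,-1.53,0,0,0,0.011,5.2],[0,0,1.5,0,0,0,5.2],[0,0,0,0,0,0,5.2],[0,0,0,0,0,0,5.2],[0,0,0,0,0,0,5.2]]]'
python3 plan.py .4185 -.3277 .0065 174.5
python3 -m inch '[[[0,0,1.5,0,0,0,5.2],[0,0,1,0,0,0,5.2],[0,0,0.6,0,0,0,5.2],[0,0,0,0,0,0,5.2],[0,0,0,0,0,0,5.2]]]'
python3 -m inch '[[[0,0,0,0,0,0,3.3],[0,0,0,0,0,0,3.3],[0,0,0,0,0,0,3.3],[0,0,0,0,0,0,3.3],[0,0,0,0,0,0,3.3]]]' 15
python3 plan.py .4185 -.3277 .0065 174.5
python3 -m inch '[[[0,0,-1,0,0,0,3.3],[0,0,-2,0,0,0,3.3],[0,0,-3,0,0,0,3.3],[0,0,-1,0,0,0,3.3],[0,0,0,0,0,0,3.3]]]'
python3 plan.py .5485 -.0662 .08 174.5
```

```text
time_s: 25.42
ee_pos: [0.4182, -0.3276, 0.0374]
ee_rot: [0.152, 3.138, 0.001]
contact_force: [-0.2, 0.3, 0.3]
finger_gap: 0.0522
t 25.42 pos [ 0.4182 -0.3276  0.0374] yaw 174.5 tilt [0. 0.] gap 0.0522 F [-0.2  0.3  0.3] q7 1.46
shift cm in tool axes now [-0.03 -0.01  3.09]
wz -0.001  other way 3.141
shift cm after that turn [-0.03 -0.01  3.09]
time_s: 25.83
ee_pos: [0.4176, -0.328, 0.0055]
ee_rot: [-0.153, -3.137, -0.002]
contact_force: [-0.4, 0.6, 0.2]
finger_gap: 0.0522
time_s: 26.25
ee_pos: [0.4179, -0.3287, 0.0065]
ee_rot: [0.154, 3.137, -0.001]
contact_force: [-0.1, -0.1, 1.6]
finger_gap: 0.0381
t 26.25 pos [ 0.4179 -0.3287  0.0065] yaw 174.4 tilt [ 0. -0.] gap 0.0381 F [-0.1 -0.1  1.6] q7 1.42
shift cm in tool axes now [-0.05  0.1  -0.  ]
wz -0.002  other way 3.14
shift cm after that turn [-0.05  0.1  -0.  ]
time_s: 26.67
ee_pos: [0.4192, -0.3294, 0.079]
ee_rot: [0.154, 3.134, -0.005]
contact_force: [0.9, 0.1, -0.3]
finger_gap: 0.0382
t 26.67 pos [ 0.4192 -0.3294  0.079 ] yaw 174.4 tilt [ 0.003 -0.003] gap 0.0382 F [ 0.9  0.1 -0.3] q7 1.51
shift cm in tool axes now [-10.29  27.46  -0.14]
wz -0.002  other way 3.14
shift cm after that turn [-10.34  27.44  -0.14]
```

```bash
python3 -m inch '[[[-1.3,3.42,0,0,0,0,3.3],[-1.3,3.42,0,0,0,0,3.3],[-1.3,3.42,0,0,0,0,3.3],[-1.3,3.42,0,0,0,0,3.3],[-1.3,3.42,0,0,0,0,3.3]]]'
python3 -m inch '[[[-1.3,3.42,0,0,0,0,3.3],[-1.3,3.42,0,0,0,0,3.3],[-1.3,3.42,0,0,0,0,3.3],[0,0,2,0,0,0,3.3],[0,0,2,0,0,0,3.3]]]'
python3 -m inch '[[[0,0,0,0,0,0,3.3],[0,0,0,0,0,0,3.3],[0,0,0,0,0,0,3.3],[0,0,0,0,0,0,3.3]]]'
python3 plan.py .5485 -.0662 .007 174.5
```

```text
time_s: 27.08
ee_pos: [0.4989, -0.1634, 0.0752]
ee_rot: [-0.155, -3.137, 0.0]
contact_force: [2.0, -0.2, 0.3]
finger_gap: 0.0381
time_s: 27.5
ee_pos: [0.5492, -0.0632, 0.0358]
ee_rot: [0.146, 3.136, 0.001]
contact_force: [-0.1, -0.9, -1.5]
finger_gap: 0.0381
time_s: 27.83
ee_pos: [0.5483, -0.0669, 0.0369]
ee_rot: [0.155, 3.137, -0.0]
contact_force: [-0.1, -0.6, -0.2]
finger_gap: 0.0382
t 27.83 pos [ 0.5483 -0.0669  0.0369] yaw 174.3 tilt [ 0.001 -0.   ] gap 0.0382 F [-0.1 -0.6 -0.2] q7 0.93
shift cm in tool axes now [-0.01  0.07  2.99]
wz -0.003  other way 3.139
shift cm after that turn [-0.01  0.07  2.99]
```

```bash
python3 -m inch '[[[0,0.07,1,0,0,0,3.3],[0,0,1,0,0,0,3.3],[0,0,0.95,0,0,0,3.3],[0,0,0,0,0,0,3.3],[0,0,0,0,0,0,3.3]]]'
python3 -m inch '[[[0,0,0,0,0,0,3.3],[0,0,0,0,0,0,5],[0,0,0,0,0,0,5],[0,0,0,0,0,0,5],[0,0,0,0,0,0,5]]]'
python3 plan.py .5485 -.0662 .007 174.5
python3 -m inch '[[[0,0,-2,0,0,0,5],[0,0,-3,0,0,0,5],[0,0,-3,0,0,0.125,4],[0,0,0,0,0,0.125,4],[0,0,0,0,0,0.125,4]]]'
python3 -m inch '[[[0,0,0,0,0,0.125,4],[0,0,0,0,0,0.125,4],[0,0,0,0,0,0.125,4],[0,0,0,0,0,0.125,4],[0,0,0,0,0,0.125,4]]]'
python3 -m inch '[[[0,0,0,0,0,0.125,4],[0,0,0,0,0,0.125,4],[0,0,0,0,0,0.125,4],[0,0,0,0,0,0.125,4],[0,0,0,0,0,0.07,4]]]'
python3 plan.py .4736 -.3336 .08 84.6
```

```text
time_s: 28.25
ee_pos: [0.5474, -0.0656, 0.0058]
ee_rot: [-0.153, -3.136, -0.0]
contact_force: [-0.7, -0.4, -0.2]
finger_gap: 0.0377
time_s: 28.67
ee_pos: [0.5481, -0.0657, 0.0068]
ee_rot: [0.154, 3.138, -0.0]
contact_force: [-0.6, -0.1, 0.3]
finger_gap: 0.0501
t 28.67 pos [ 0.5481 -0.0657  0.0068] yaw 174.4 tilt [ 0. -0.] gap 0.0501 F [-0.6 -0.1  0.3] q7 0.89
shift cm in tool axes now [-0.04 -0.05 -0.02]
wz -0.002  other way 3.14
shift cm after that turn [-0.04 -0.05 -0.02]
time_s: 29.08
ee_pos: [0.5493, -0.0658, 0.0887]
ee_rot: [0.745, 3.048, 0.001]
contact_force: [-0.3, -0.2, -0.1]
finger_gap: 0.04
time_s: 29.5
ee_pos: [0.548, -0.0656, 0.0868]
ee_rot: [1.647, 2.675, 0.0]
contact_force: [-0.1, 0.3, 0.4]
finger_gap: 0.0396
time_s: 29.92
ee_pos: [0.5481, -0.0655, 0.0869]
ee_rot: [2.333, 2.103, 0.0]
contact_force: [0.2, 0.3, -0.2]
finger_gap: 0.0398
t 29.92 pos [ 0.5481 -0.0655  0.0869] yaw 84.1 tilt [ 0. -0.] gap 0.0398 F [ 0.2  0.3 -0.2] q7 -0.37
shift cm in tool axes now [-27.44  -4.63   0.69]
wz -0.009  other way 3.132
shift cm after that turn [-27.39  -4.89   0.69]
```

```bash
python3 -m inch '[[[-3.9,-0.69,0,0,0,-0.009,3.5],[-3.9,-0.69,0,0,0,0,3.5],[-3.9,-0.69,0,0,0,0,3.5],[-3.9,-0.69,0,0,0,0,3.5],[-3.9,-0.69,0,0,0,0,3.5]]]'
python3 -m inch '[[[-3.9,-0.69,0,0,0,0,3.5],[-3.9,-0.69,0,0,0,0,3.5],[0,0,2,0,0,0,3.5],[0,0,2,0,0,0,3.5],[0,0,0,0,0,0,3.5]]]'
python3 -m inch '[[[0,0,0,0,0,0,3.5],[0,0,0,0,0,0,3.5],[0,0,0,0,0,0,3.5]]]'
python3 plan.py .4736 -.3336 .0085 84.6
```

```text
time_s: 30.33
ee_pos: [0.4955, -0.2583, 0.0869]
ee_rot: [2.316, 2.122, 0.0]
contact_force: [0.7, -0.3, 0.2]
finger_gap: 0.0347
time_s: 30.75
ee_pos: [0.4731, -0.3331, 0.0436]
ee_rot: [-2.315, -2.116, 0.002]
contact_force: [-0.1, 1.5, -0.1]
finger_gap: 0.0352
time_s: 31.0
ee_pos: [0.4767, -0.3329, 0.0479]
ee_rot: [2.314, 2.122, 0.001]
contact_force: [-0.2, 0.3, -0.2]
finger_gap: 0.0349
t 31.0 pos [ 0.4767 -0.3329  0.0479] yaw 85.0 tilt [ 0.002 -0.001] gap 0.0349 F [-0.2  0.3 -0.2] q7 0.13
shift cm in tool axes now [-0.09 -0.31  3.94]
wz 0.008  other way -3.134
shift cm after that turn [-0.1  -0.31  3.94]
```

```bash
python3 -m inch '[[[-0.1,-0.31,1,0,0,0.008,3.5],[0,0,1.3,0,0,0,3.5],[0,0,1,0,0,0,3.5],[0,0,0.6,0,0,0,3.5],[0,0,0,0,0,0,3.5]]]'
python3 -m inch '[[[0,0,0,0,0,0,3.5],[0,0,0,0,0,0,1],[0,0,0,0,0,0,1],[0,0,0,0,0,0,1],[0,0,0,0,0,0,1]]]'
python3 -m inch '[[[0,0,0,0,0,0,1],[0,0,0,0,0,0,1]]]'
python3 plan.py .4736 -.3336 .0085 84.6
python3 -m inch '[[[0,0,-1,0,0,0,1],[0,0,-2,0,0,0,1],[0,0,-3,0,0,0,1],[0,0,-1,0,0,0,1],[0,0,0,0,0,0,1]]]'
python3 plan.py .6022 -.0264 .08 84.6
```

```text
time_s: 31.42
ee_pos: [0.4713, -0.3332, 0.0056]
ee_rot: [-2.323, -2.111, 0.001]
contact_force: [0.1, -0.3, 0.6]
finger_gap: 0.0349
time_s: 31.83
ee_pos: [0.4727, -0.3342, 0.0081]
ee_rot: [2.325, 2.112, 0.0]
contact_force: [-0.1, 0.2, 0.5]
finger_gap: 0.0142
time_s: 32.0
ee_pos: [0.4726, -0.3342, 0.008]
ee_rot: [2.325, 2.112, 0.0]
contact_force: [-0.2, 0.2, 2.9]
finger_gap: 0.0141
t 32.0 pos [ 0.4726 -0.3342  0.008 ] yaw 84.5 tilt [ 0.001 -0.   ] gap 0.0141 F [-0.2  0.2  2.9] q7 0.1
shift cm in tool axes now [ 0.07  0.09 -0.05]
wz -0.002  other way 3.14
shift cm after that turn [ 0.07  0.09 -0.05]
time_s: 32.42
ee_pos: [0.4741, -0.335, 0.0809]
ee_rot: [2.322, 2.108, 0.002]
contact_force: [-0.1, 0.7, -0.4]
finger_gap: 0.0144
t 32.42 pos [ 0.4741 -0.335   0.0809] yaw 84.5 tilt [ 0.004 -0.003] gap 0.0144 F [-0.1  0.7 -0.4] q7 0.15
shift cm in tool axes now [31.95  9.79  0.05]
wz -0.002  other way 3.14
shift cm after that turn [31.93  9.85  0.05]
```

```bash
python3 -m inch '[[[3.55,1.09,0,0,0,0,1],[3.55,1.09,0,0,0,0,1],[3.55,1.09,0,0,0,0,1],[3.55,1.09,0,0,0,0,1],[3.55,1.09,0,0,0,0,1]]]'
python3 -m inch '[[[3.55,1.09,0,0,0,0,1],[3.55,1.09,0,0,0,0,1],[3.55,1.09,0,0,0,0,1],[3.55,1.09,0,0,0,0,1],[0,0,2,0,0,0,1]]]'
python3 -m inch '[[[0,0,2,0,0,0,1],[0,0,0,0,0,0,1],[0,0,0,0,0,0,1],[0,0,0,0,0,0,1],[0,0,0,0,0,0,1]]]'
python3 plan.py .6024 -.0264 .009 84.6
```

```text
time_s: 32.83
ee_pos: [0.5433, -0.161, 0.0766]
ee_rot: [-2.325, -2.111, 0.001]
contact_force: [0.8, 0.1, -0.8]
finger_gap: 0.0146
time_s: 33.25
ee_pos: [0.6048, -0.0151, 0.0602]
ee_rot: [2.315, 2.122, 0.014]
contact_force: [0.7, 1.6, 0.1]
finger_gap: 0.0143
time_s: 33.67
ee_pos: [0.6012, -0.0259, 0.0385]
ee_rot: [2.326, 2.111, 0.001]
contact_force: [-0.0, -0.0, 0.8]
finger_gap: 0.0145
t 33.67 pos [ 0.6012 -0.0259  0.0385] yaw 84.4 tilt [ 0.001 -0.   ] gap 0.0145 F [-0.  -0.   0.8] q7 -0.46
shift cm in tool axes now [-0.03  0.12  2.95]
wz -0.003  other way 3.139
shift cm after that turn [-0.04  0.12  2.95]
```

```bash
python3 -m inch '[[[0,0.12,1,0,0,0,1],[0,0,1,0,0,0,1],[0,0,0.65,0,0,0,1],[0,0,0.3,0,0,0,1],[0,0,0,0,0,0,1]]]'
python3 -m inch '[[[0,0,0,0,0,0,1],[0,0,0,0,0,0,4],[0,0,0,0,0,0,4],[0,0,0,0,0,0,4],[0,0,0,0,0,0,4]]]'
python3 plan.py .6024 -.0264 .008 84.6
python3 -m inch '[[[0,0,-2,0,0,0,4],[0,0,-3,0,0,0,4],[0,0,-3,0,0,0,4],[0,0,0,0,0,0,4]]]'
python3 plan.py .5273 -.3382 .08 83.8
```

```text
time_s: 34.08
ee_pos: [0.6014, -0.0257, 0.0075]
ee_rot: [-2.325, -2.112, 0.002]
contact_force: [0.6, -0.3, 0.3]
finger_gap: 0.0145
time_s: 34.5
ee_pos: [0.6019, -0.0255, 0.0081]
ee_rot: [2.325, 2.112, 0.0]
contact_force: [0.1, -0.5, -0.0]
finger_gap: 0.0377
t 34.5 pos [ 0.6019 -0.0255  0.0081] yaw 84.5 tilt [0. 0.] gap 0.0377 F [ 0.1 -0.5 -0. ] q7 -0.48
shift cm in tool axes now [-0.09  0.06  0.01]
wz -0.002  other way 3.14
shift cm after that turn [-0.09  0.06  0.01]
time_s: 34.83
ee_pos: [0.6051, -0.0249, 0.0937]
ee_rot: [2.321, 2.109, 0.009]
contact_force: [1.2, 0.6, 0.6]
finger_gap: 0.0397
t 34.83 pos [ 0.6051 -0.0249  0.0937] yaw 84.5 tilt [ 0.008 -0.   ] gap 0.0397 F [1.2 0.6 0.6] q7 -0.43
shift cm in tool axes now [-31.93  -4.76   1.31]
wz 0.012  other way -3.129
shift cm after that turn [-31.98  -4.37   1.31]
```

```bash
python3 -m inch '[[[-3.5,-0.5,0,0,0,0.012,4],[-3.5,-0.5,0,0,0,0,4],[-3.5,-0.5,0,0,0,0,4],[-3.5,-0.5,0,0,0,0,4],[-3.5,-0.5,0,0,0,0,4]]]'
python3 -m inch '[[[-3.5,-0.5,0,0,0,0,4],[-3.5,-0.5,0,0,0,0,4],[-3.5,-0.5,0,0,0,0,4],[-3.5,-0.5,0,0,0,0,4],[0,0,2,0,0,0,4]]]'
python3 -m inch '[[[0,0,2,0,0,0,4],[0,0,0,0,0,0,4],[0,0,0,0,0,0,4],[0,0,0,0,0,0,4],[0,0,0,0,0,0,4]]]'
python3 plan.py .5273 -.3382 .0075 83.8
```

```text
time_s: 35.25
ee_pos: [0.5579, -0.1984, 0.088]
ee_rot: [2.338, 2.098, -0.0]
contact_force: [0.8, 0.1, -0.2]
finger_gap: 0.0397
time_s: 35.67
ee_pos: [0.5219, -0.3446, 0.0706]
ee_rot: [2.343, 2.081, -0.005]
contact_force: [-0.3, -1.5, -0.3]
finger_gap: 0.0399
time_s: 36.08
ee_pos: [0.5246, -0.3335, 0.0494]
ee_rot: [2.336, 2.099, 0.001]
contact_force: [0.0, -0.2, -0.1]
finger_gap: 0.0401
t 36.08 pos [ 0.5246 -0.3335  0.0494] yaw 83.9 tilt [ 0.002 -0.001] gap 0.0401 F [ 0.  -0.2 -0.1] q7 0.08
shift cm in tool axes now [-0.43  0.31  4.19]
wz 0.001  other way -3.14
shift cm after that turn [-0.43  0.31  4.19]
```

```bash
python3 -m inch '[[[-0.43,0.31,1,0,0,0,4],[0,0,1.5,0,0,0,4],[0,0,1.1,0,0,0,4],[0,0,0.6,0,0,0,4],[0,0,0,0,0,0,4]]]'
python3 -m inch '[[[0,0,0,0,0,0,4],[0,0,0,0,0,0,1.5],[0,0,0,0,0,0,1.5],[0,0,0,0,0,0,1.5],[0,0,0,0,0,0,1.5]]]'
python3 -m inch '[[[0,0,0,0,0,0,1.5],[0,0,0,0,0,0,1.5]]]'
python3 plan.py .5273 -.3382 .0075 83.8
python3 -m inch '[[[0,0,-1,0,0,0,1.5],[0,0,-2,0,0,0,1.5],[0,0,-3,0,0,0,1.5],[0,0,-1,0,0,0,1.5],[0,0,0,0,0,0,1.5]]]'
python3 plan.py .5923 -.114 .08 83.8
```

```text
time_s: 36.5
ee_pos: [0.5254, -0.3379, 0.0045]
ee_rot: [-2.336, -2.097, 0.001]
contact_force: [-0.0, 0.0, -0.0]
finger_gap: 0.0399
time_s: 36.92
ee_pos: [0.5265, -0.3387, 0.0067]
ee_rot: [2.337, 2.098, 0.0]
contact_force: [0.1, -0.2, 1.1]
finger_gap: 0.0185
time_s: 37.08
ee_pos: [0.5265, -0.3387, 0.0067]
ee_rot: [2.338, 2.098, 0.0]
contact_force: [-0.5, 0.6, 3.1]
finger_gap: 0.019
t 37.08 pos [ 0.5265 -0.3387  0.0067] yaw 83.8 tilt [ 0.001 -0.001] gap 0.019 F [-0.5  0.6  3.1] q7 0.06
shift cm in tool axes now [ 0.06  0.07 -0.08]
wz 0.0  other way -3.141
shift cm after that turn [ 0.06  0.07 -0.08]
time_s: 37.5
ee_pos: [0.528, -0.3394, 0.0796]
ee_rot: [2.334, 2.095, 0.002]
contact_force: [0.8, 1.1, -0.9]
finger_gap: 0.019
t 37.5 pos [ 0.528  -0.3394  0.0796] yaw 83.8 tilt [ 0.005 -0.003] gap 0.019 F [ 0.8  1.1 -0.9] q7 0.11
shift cm in tool axes now [23.1   3.96 -0.08]
wz 0.0  other way -3.142
shift cm after that turn [23.1   3.95 -0.08]
```

```bash
python3 -m inch '[[[3.85,0.66,0,0,0,0,1.5],[3.85,0.66,0,0,0,0,1.5],[3.85,0.66,0,0,0,0,1.5],[3.85,0.66,0,0,0,0,1.5],[3.85,0.66,0,0,0,0,1.5]]]'
python3 -m inch '[[[3.85,0.66,0,0,0,0,1.5],[0,0,2,0,0,0,1.5],[0,0,2,0,0,0,1.5],[0,0,0,0,0,0,1.5],[0,0,0,0,0,0,1.5]]]'
python3 -m inch '[[[0,0,0,0,0,0,1.5],[0,0,0,0,0,0,1.5]]]'
python3 plan.py .5923 -.114 .0075 83.8
```

```text
time_s: 37.92
ee_pos: [0.5792, -0.1491, 0.075]
ee_rot: [-2.338, -2.097, 0.001]
contact_force: [0.9, 0.8, 0.1]
finger_gap: 0.0189
time_s: 38.33
ee_pos: [0.589, -0.1131, 0.0345]
ee_rot: [-2.336, -2.097, 0.004]
contact_force: [0.7, 0.1, 0.2]
finger_gap: 0.0187
time_s: 38.5
ee_pos: [0.5909, -0.1138, 0.037]
ee_rot: [2.338, 2.096, 0.001]
contact_force: [-0.6, -0.1, 0.4]
finger_gap: 0.0188
t 38.5 pos [ 0.5909 -0.1138  0.037 ] yaw 83.8 tilt [ 0.001 -0.   ] gap 0.0188 F [-0.6 -0.1  0.4] q7 -0.32
shift cm in tool axes now [-0.01  0.14  2.95]
wz -0.001  other way 3.141
shift cm after that turn [-0.01  0.14  2.95]
```

```bash
python3 -m inch '[[[0,0.14,1,0,0,0,1.5],[0,0,1,0,0,0,1.5],[0,0,0.65,0,0,0,1.5],[0,0,0.3,0,0,0,1.5],[0,0,0,0,0,0,1.5]]]'
python3 -m inch '[[[0,0,0,0,0,0,1.5],[0,0,0,0,0,0,4],[0,0,0,0,0,0,4],[0,0,0,0,0,0,4],[0,0,0,0,0,0,4]]]'
python3 plan.py .5923 -.114 .0075 83.8
python3 -m inch '[[[0,0,-2,0,0,0,4],[0,0,-3,0,0,0,4],[0,0,-3,0,0,0,4],[-3.5,0,-1,0,0,0,4],[-3.5,0,0,0,0,0,4]]]'
python3 -m inch '[[[-3.5,0,0,0,0,0,4],[-3.5,0,0,0,0,0,4],[-3.5,0,0,0,0,0,4],[-3.5,0,0,0,0,0,4],[-3.5,0,0,0,0,0,4]]]'
python3 -m inch '[[[-3.5,0,0,0,0,0,4],[0,0,0,0,0,0,4],[0,0,0,0,0,0,4],[0,0,0,0,0,0,4]]]'
python3 - <<'E'
from h import *
for n in('top','scene'):
    p,d=camera(n);cv2.imwrite(f'pics/{n}6.png',p)
p=cv2.imread('pics/top6.png');S=4
cv2.imwrite('pics/top6c.png',cv2.resize(p[135:285,245:385],None,fx=4,fy=4,interpolation=cv2.INTER_CUBIC))
pb=cv2.resize(p,None,fx=S,fy=S,interpolation=cv2.INTER_CUBIC);hb=cv2.cvtColor(pb,cv2.COLOR_BGR2HSV)
for n,w,z in [('eraser',(326,178,354,202),.015),('usb',(298,204,325,222),.012),('sharp',(280,176,301,193),.014),('clip',(262,222,286,246),.012)]:
    m=(hb[...,1]<(60 if n!='clip' else 70))|((n=='clip')&(hb[...,2]<50))
    k=np.zeros_like(m);k[w[1]*S:w[3]*S,w[0]*S:w[2]*S]=1
    cs,_=cv2.findContours((m&k).astype(np.uint8),cv2.RETR_EXTERNAL,cv2.CHAIN_APPROX_NONE)
    q=max(cs,key=cv2.contourArea);print(n,rect('top',(q.reshape(-1,2)+.5)/S-.5,z))
print(readout.sense()['time_s'],readout.sense()['ee_pos'])
E
```

```text
time_s: 38.92
ee_pos: [0.5914, -0.1133, 0.006]
ee_rot: [-2.338, -2.098, 0.001]
contact_force: [-1.0, -0.0, -0.4]
finger_gap: 0.0186
time_s: 39.33
ee_pos: [0.5919, -0.1133, 0.0066]
ee_rot: [2.338, 2.098, 0.0]
contact_force: [-0.4, 0.3, 0.6]
finger_gap: 0.0393
t 39.33 pos [ 0.5919 -0.1133  0.0066] yaw 83.8 tilt [ 0. -0.] gap 0.0393 F [-0.4  0.3  0.6] q7 -0.34
shift cm in tool axes now [-0.06  0.05 -0.09]
wz 0.0  other way -3.141
shift cm after that turn [-0.06  0.05 -0.09]
time_s: 39.75
ee_pos: [0.5871, -0.1812, 0.1007]
ee_rot: [2.329, 2.101, 0.007]
contact_force: [1.5, -0.8, -0.3]
finger_gap: 0.0399
time_s: 40.17
ee_pos: [0.565, -0.3587, 0.0968]
ee_rot: [2.338, 2.098, -0.0]
contact_force: [0.2, 0.6, 0.0]
finger_gap: 0.0401
time_s: 40.5
ee_pos: [0.5617, -0.3909, 0.0964]
ee_rot: [-2.338, -2.098, -0.001]
contact_force: [0.8, 1.1, -0.7]
finger_gap: 0.0399
eraser ((0.5914, -0.1135), (43.7, 22.8), 83.5)
usb ((0.5477, -0.0655), (36.4, 17.1), 83.9)
sharp ((0.6013, -0.0252), (27.5, 17.9), 83.0)
clip ((0.5065, 0.0032), (30.7, 28.9), 83.4)
40.6 [ 0.56242142 -0.38970177  0.09678299]
```

View pics/top6c.png

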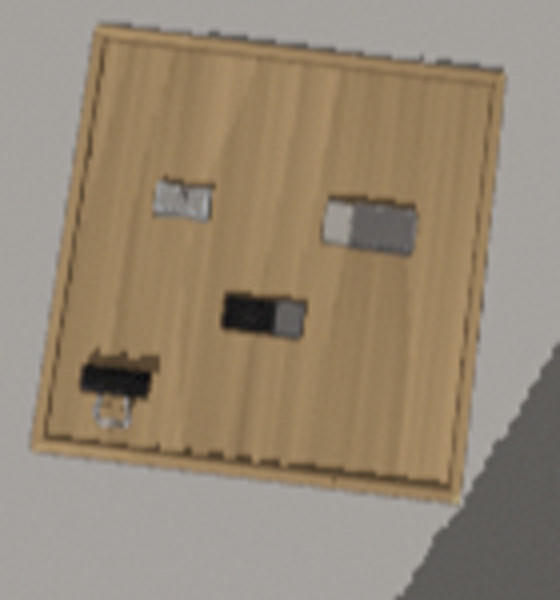

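View pics/scene6.png

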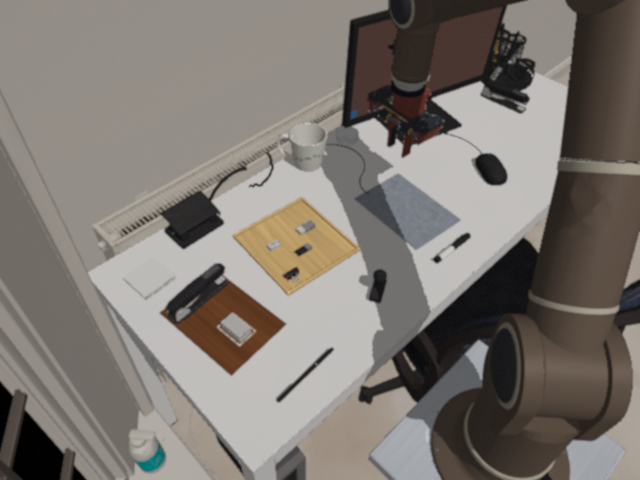

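The views show the sharpener (crop 182,200), eraser (368,226) and stick (264,316) back in place within about 2 mm. The clip is unmoved, the carton lies on its outline (scene 237,327), and the gripper hangs free above the mat. I'm handing in.

```bash
python3 -c "
from station import ctrl
print(ctrl.hand_in())"
```

```text
the job is handed in; nothing more can be done
None
```

I moved the sharpener, eraser and memory stick to the mat, put the carton on its outline on the board, then put the three things back in the tray. I handed in at about 40.6 s.

My last checks, from the top camera:
- **Eraser, stick and sharpener:** each is within about 2 mm of where it started and square to the tray within a few degrees.
- **Bulldog clip:** it has not moved, to within 0.2 mm.
- **Carton:** it lies flat and looks centred in its outline after allowing for parallax, which I judged by eye. It was let go about 1–2 mm from the measured centre. The numeric contour check on it did not settle this, because it merged the carton with the outline.
- **Robot:** it hung clear of everything. The readings I saw never showed more than about 6 N on the tool.

The first sharpener angle from the camera was about 4.5° off the later one, probably because the thing is so small. No check failed.

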